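# Wedge up a stirrer's platform and hold it

### The arm

A 7-joint arm with a two-finger parallel gripper is mounted at the origin on the work surface. World frame = base frame: x ahead of the robot, y to its left, z up, the work surface at z = 0. Lengths are in m, angles in rad, forces in N, time in s.
With the tool pointing down it reaches from about 0.4 to 0.85 m from the base axis. Payload 10.4 kg.
Tool frame: the origin (TCP) lies on the centre line of the jaws, within the pads' length; the fingertips stand 8 mm ahead of it and the grasp point (between the pads) lies 11 mm behind it; z points along the fingers, y is the direction in which the jaws open and shut (so a half turn about z gives the same grasp; the last joint's range is limited). The gripper opens to 85 mm and grips with 20 to 120 N. Pads are 22 mm wide; open, the fingers measure 114 mm over their backs; the gripper's body (76 mm by 85 mm) begins 54 mm behind the grasp point. The pads swing forward as they close: fully open they stand 13 mm farther back than shut.
Start: joints at [-1.284, 0.332, -0.065, 1.46, 0.022, 1.35, -0.088], TCP at [0.191, 0.595, 0.239] pointing down, gripper open.
Joint ranges: [-2.6, 2.6], [-0.5, 2.12], [-1.47, 1.34], [0.16, 2.42], [-1.27, 4.41], [0.06, 2.06], [-2.6, 2.6]. Speed limits (rad/s): [2.22, 2.22, 2.79, 2.79, 3.14, 3.14, 3.14].

### API

Orientations are given as a unit quaternion [x, y, z, w].
In Python, from workcell import manip gives the robot as it stands.
- The arm moves only by the tool arm_command, never from a script. Its argument "targets" is text: rows parted by semicolons, each of 6 numbers parted by spaces: the shift along the tool's x, y, z in mm, then the turn, a rotation vector about the tool's x, y, z in rad. A call has 1 to 5 rows; each row shifts and turns the commanded pose from where the row before left it, along the tool's axes as they then stand; what a row does not reach is not made up. A row lasts 1/8 s, in which the tool goes at most 62.5 mm and 10.7 degrees, less where a joint would pass 70% of its speed; a pose out of reach is approached as far as the arm can. A call is refused whole if a number of a shift passes 62.5 or a number of a turn 0.188, either way. A call with a gripper value outside its range is refused whole. "grip" is the finger opening in mm, from 0 to 85.4, set as the call begins (left out, the last holds). The fingers move at their own pace and stop on an object; "squeeze" is the grip in N (left out, the last holds). Time passes only in rows, so rows that do not move let the fingers close. It gives the time, the measured TCP pose, the force and the opening at its end, in the units of the state.
- manip.get_obs(): the state, without advancing time (a new reading comes with each control period).
- manip.camera(name): name is "side" or "top"; returns a dict with "frame" (420x560x3 uint8, red, green, blue), "vertical_fov" (degrees; the focal length in pixels is half the picture's height over the tangent of half this angle, whatever the lens; pixels are square), "cx", "cy" (the principal point, pixels), "distortion" ([k1, k2, p1, p2, k3] as OpenCV has them; the pictures are not rectified), "rvec" (rotation vector, rad) and "tvec" (3), from world to camera coordinates, as OpenCV has them. Camera axes: x right, y down, z forward; pixel columns grow to the right and rows downward; lengths in m; the calibration is good to about 2 mm. A picture is of the moment at which its call begins. There is no depth.
- manip.hand_in(): hands the job in, once; it reports no verdict.
Trained networks look in a picture, given as the dict that the camera call returned (one of the last four; its "shot" number tells which), for a name from the list of things; names that differ only in an ending like _2 or _b are one class to them, and where a whole thing is asked for, a point or a joint stands for the part that bears it (a point fixed in the world has none). Each returns a list of dicts, best first, with "p" (0 to 1); they miss things now and then, are a little off and sometimes report something else, mostly with a low value. They report only what shows in the picture. A call takes as long as a camera call.
- manip.search_frame(picture, name): "xyz" ([x, y, z] in m, in the coordinates of the camera as it stood for that picture, good to about 4 mm: the middle of the surface that is visible of it).
The state is a dict: "clock": time; "joint_pos": joint angles; "joint_velocities": joint speeds; "tau": joint torques, N m; "position": TCP position; "ee_rot": TCP orientation; "ft_force": force on the tool from outside, world axes, zero at the start; "torque": the same for the moment, N m; "grip_width": opening from 0.0 (shut) to 1.0 (fully open).
Only numpy, scipy, OpenCV 4.12 (cv2) and the standard library are available. Lean on these libraries where they do the work, as an engineer would, in place of code of your own. Each camera call takes 0.05 s, during which the arm holds its last target.

### The job

The stirrer stands on a platform that is hinged at the far end of its stand. Pick up the sloped wedge (not the flat spacer block), slide it along the bench toe first and straight in under the middle of the platform's front edge, feel for where it takes the load, and push on only until the platform has just lifted off its rest pads, a few millimetres clear. Finish while still holding the wedge there, so that the levelling feet can be turned; do not knock or lift the platform or the stirrer with the arm or fingers, keep the bottle on top standing, and disturb nothing else on the bench.

Things in the scene. Friction and masses are not known exactly. Their poses are not given: they have to be found in the camera images.
- stand: Fixed steel stand on the bench: two rails 22 mm wide, 28 mm high, along its x, clear bench 146 mm wide between them, open at the front (which faces the robot, turned up to 0.3 rad), a 4 mm rubber rest pad at each front end. Origin on the bench below the middle of the platform's front edge; x points inwards to the hinge 200 mm away, z up.
- platform: Steel plate 200 mm deep, 190 wide, 10 thick, with a grey stirrer (145 x 150 mm, from 42 mm behind the front edge) fixed on it, topped by a white disc 124 mm across, 108 mm above the bench. About 1 kg, varies by 20 percent. Origin in the middle of its front face, 41 mm above the bench; hinged 200 mm behind that, at the same height. The front swings up freely (at most 0.2 rad) and falls back by its weight.
- front_edge (a point): Middle of the plate's lower front edge, 36 mm above the bench at rest; its rise is the lift. Under the plate, unseen from above, hangs a round bar across the stand (12 mm thick, 90 long, underside 14 mm above the bench). The wedge lifts by this bar, with a push of about 5 to 15 N. It sits 8 to 36 mm behind the front edge, differently each time; the edge rises 1.04 to 1.22 times as much.
- wedge: Loose polished aluminium wedge, 165 mm long (x), 44 wide, 0.28 kg, flat on the bench. Origin on its underside below the upright grip; x points to the toe, 145 mm ahead, 4 mm thick. From the toe the top rises 1 in 3.5 to 30 mm at 54 mm ahead of the origin, level to 46 mm; then a tail 12 mm high, ending 20 mm behind the origin. The bar first bears 30 to 40 mm behind the toe. It does not slip back.
- wedge_grip (a point): Centre of the wedge's upright grip, a block 24 mm wide (across the wedge, y), 30 mm long (x), its top 62 mm above the bench; this point is 40 mm above the wedge's underside. Axes as the wedge.
- wedge_toe (a point): Middle of the wedge's toe, 2 mm above its underside, 145 mm ahead of the grip. Axes as the wedge.
- spacer_grip (a point): Bystander: flat spacer block of the same aluminium, the same length and with the same grip, but a level 26 mm high body in place of the slope. This point is the centre of its grip, 40 mm above its underside. It lies on one side of the stand, the wedge on the other.
- bottle_center (a point): Bystander: closed glass bottle with blue cap, 66 mm across, 115 mm high, 0.25 kg, standing loose on the stirrer's disc; this point is its centre.
- jar_center (a point): Bystander: amber jar, 56 mm across, 75 mm high; this point is its centre.
- beaker_center (a point): Bystander: glass beaker, 68 mm across, 85 mm high; this point is its centre.
- tube_rack: Bystander: white rack 70 x 100 mm with capped tubes, 115 mm high; origin under its centre.
- dish: Bystander: flat lidded dish, 94 mm across, 16 mm high; origin under its centre.
- driver: Bystander: grey screwdriver, 150 mm long, lying on the bench.

How it is judged:
By the outcome, as a careful person would: the job done as asked, in the order asked, and still so for the second after the job is handed in, while the arm keeps its last pose, push and grip.
It also fails if it takes over 53 s, if anything falls off the work surface, if the arm or the gripper's body presses on something with over 40 N, if the wrist force passes 120 N, or if a joint passes its speed limit or range.

## Working session

There is one attempt and no reset: what is moved stays moved. The work goes in short steps, Python scripts to look and compute and a tool call to move; the robot and the scene stay as the last step left them, time stands still between calls to the robot, and variables do not carry over. Pictures are saved under pics/ and viewed, and the job is handed in when it is done.

Besides the shell and the picture viewer there is one more tool, called after "Call:" in YAML: its name, and indented under it one key for each argument. arm_command: Moves the arm, as the interface text tells. Its arguments: {"type":"object","properties":{"targets":{"type":"string"},"grip":{"type":"number"},"squeeze":{"type":"number"}},"required":["targets"]}

```bash
mkdir -p pics; ls
cat > h.py <<'E'
import numpy as np, cv2
from workcell import manip
from scipy.spatial.transform import Rotation as R
def K(c):
    f=210/np.tan(np.radians(c["vertical_fov"])/2)
    return np.array([[f,0,c["cx"]],[0,f,c["cy"]],[0,0,1.]])
def proj(c,P):
    return cv2.projectPoints(np.array(P,float).reshape(-1,3),np.array(c["rvec"],float),np.array(c["tvec"],float),K(c),np.array(c["distortion"],float))[0].reshape(-1,2)
def back(c,uv,z):
    n=cv2.undistortPoints(np.array(uv,float).reshape(-1,1,2),K(c),np.array(c["distortion"],float)).reshape(-1,2)
    Rm=cv2.Rodrigues(np.array(c["rvec"],float))[0];t=np.array(c["tvec"],float).ravel()
    d=np.c_[n,np.ones(len(n))]@Rm; o=-Rm.T@t
    return o+d*((z-o[2])/d[:,2])[:,None]
def c2w(c,p):
    Rm=cv2.Rodrigues(np.array(c["rvec"],float))[0];t=np.array(c["tvec"],float).ravel()
    return Rm.T@(np.array(p)-t)
def save(c,n): cv2.imwrite(f"pics/{n}.png",cv2.cvtColor(c["frame"],cv2.COLOR_RGB2BGR))
E
python3 - <<'E'
from h import *
o=manip.get_obs();print({k:np.round(v,3) for k,v in o.items()})
names="stand platform front_edge wedge wedge_grip wedge_toe spacer_grip bottle_center jar_center beaker_center tube_rack dish driver".split()
for n in ["top","side"]:
    c=manip.camera(n);save(c,n+"0")
    import pickle;pickle.dump(c,open(n+"0.pkl","wb"))
    for m in names:
        r=manip.search_frame(c,m)
        print(n,m,[(np.round(c2w(c,d["xyz"]),3),round(d["p"],2),proj(c,c2w(c,d["xyz"])).round().tolist()) for d in r[:2]])
print(manip.get_obs()["clock"])
E
```

```text
pics
{'clock': np.float64(0.0), 'joint_pos': array([-1.284,  0.333, -0.065,  1.461,  0.022,  1.35 , -0.088]), 'joint_velocities': array([-0.   ,  0.001,  0.001, -0.001,  0.   ,  0.001, -0.001]), 'tau': array([-0.0000e+00, -6.2545e+01,  4.9000e-02, -3.9161e+01,  1.6000e-02,
        1.0000e-02, -0.0000e+00]), 'position': array([0.19 , 0.595, 0.239]), 'ee_rot': array([ 0.154,  0.988, -0.001, -0.   ]), 'ft_force': array([-0.761,  0.114, -0.851]), 'torque': array([-0.051,  0.003,  0.031]), 'grip_width': np.float64(0.996)}
top stand [(array([ 0.726, -0.041,  0.089]), 0.98, [[283.0, 170.0]])]
top platform [(array([ 0.726, -0.043,  0.094]), 0.82, [[284.0, 170.0]])]
top front_edge []
top wedge [(array([ 0.517, -0.335,  0.012]), 0.58, [[373.0, 241.0]])]
top wedge_grip [(array([ 0.516, -0.341,  0.017]), 0.56, [[375.0, 241.0]])]
top wedge_toe [(array([ 0.519, -0.337,  0.018]), 0.79, [[374.0, 240.0]])]
top spacer_grip [(array([0.52 , 0.315, 0.025]), 0.74, [[169.0, 236.0]])]
top bottle_center [(array([ 0.754, -0.057,  0.227]), 0.77, [[291.0, 150.0]]), (array([ 0.73 , -0.04 ,  0.091]), 0.68, [[283.
[... 926 characters left out ...]
oe [(array([ 0.505, -0.344,  0.015]), 0.58, [[363.0, 340.0]])]
side spacer_grip [(array([0.497, 0.31 , 0.027]), 0.77, [[179.0, 207.0]])]
side bottle_center [(array([ 0.741, -0.076,  0.183]), 0.65, [[338.0, 181.0]])]
side jar_center [(array([ 0.67 , -0.378,  0.053]), 0.87, [[419.0, 294.0]])]
side beaker_center [(array([ 0.525, -0.481,  0.053]), 0.81, [[427.0, 363.0]])]
side tube_rack [(array([0.673, 0.378, 0.056]), 0.88, [[210.0, 164.0]])]
side dish [(array([0.554, 0.452, 0.011]), 0.73, [[168.0, 183.0]]), (array([0.499, 0.31 , 0.024]), 0.52, [[180.0, 208.0]])]
side driver [(array([ 0.628, -0.476,  0.023]), 0.92, [[447.0, 338.0]]), (array([ 0.526, -0.484,  0.054]), 0.67, [[428.0, 363.0]])]
1.4
```

View pictures.

View pics/top0.png

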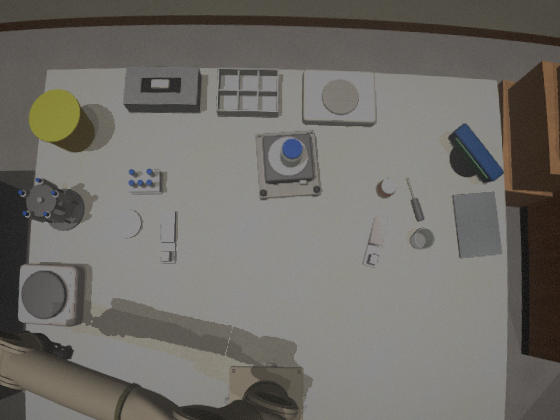

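View pics/side0.png

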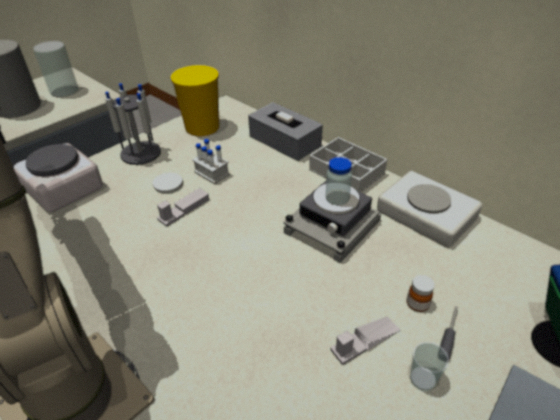

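Run:
```python
import cv2
t=cv2.imread("pics/top0.png");s=cv2.imread("pics/side0.png")
cv2.imwrite("pics/t1.png",cv2.resize(t[190:300,310:450],None,fx=5,fy=5,interpolation=cv2.INTER_CUBIC))
cv2.imwrite("pics/t2.png",cv2.resize(t[120:230,215:355],None,fx=5,fy=5,interpolation=cv2.INTER_CUBIC))
cv2.imwrite("pics/s1.png",cv2.resize(s[280:390,300:440],None,fx=5,fy=5,interpolation=cv2.INTER_CUBIC))
cv2.imwrite("pics/s2.png",cv2.resize(s[170:290,250:410],None,fx=5,fy=5,interpolation=cv2.INTER_CUBIC))
```

```text
(no output)
```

View pics/t1.png

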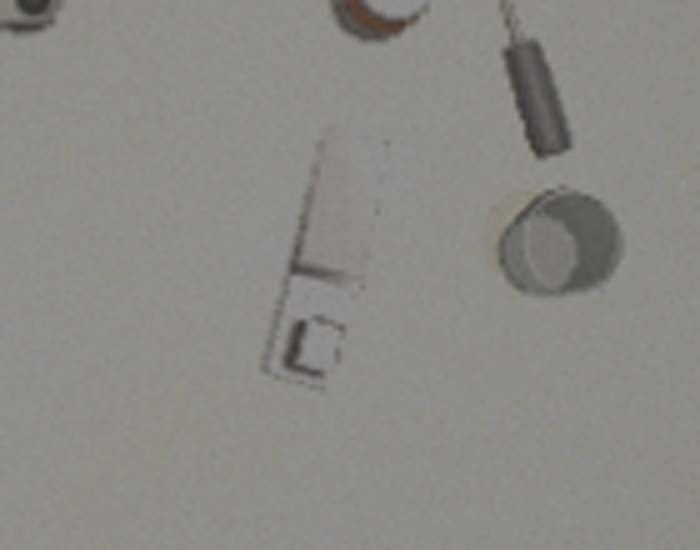

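View pics/t2.png

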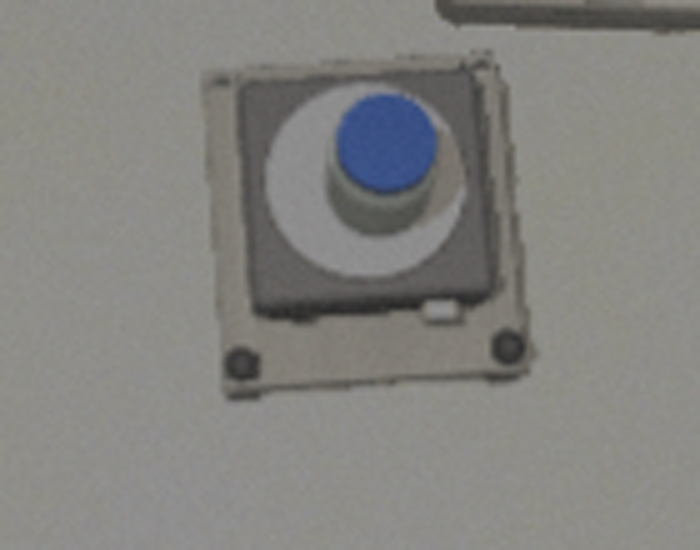

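View pics/s1.png

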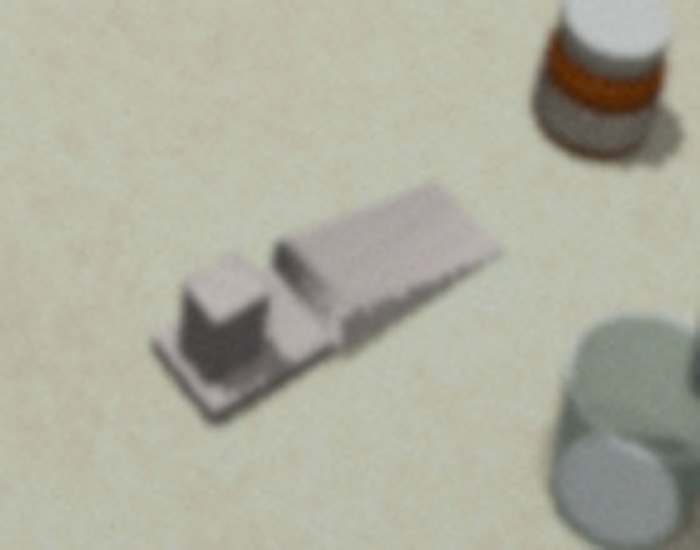

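View pics/s2.png

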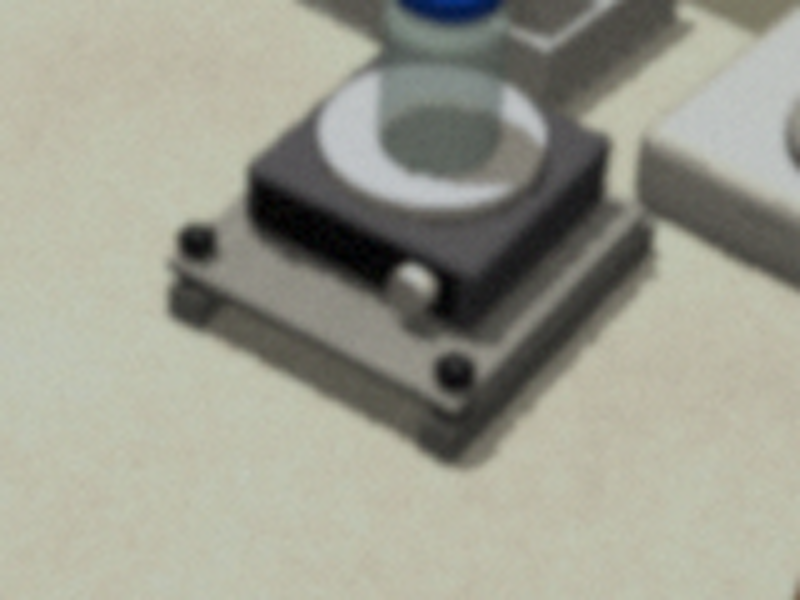

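```bash
cat > fit.py <<'E'
from h import *
import pickle
from scipy.optimize import least_squares
T=pickle.load(open("top0.pkl","rb"));S=pickle.load(open("side0.pkl","rb"))
def fit(kt,ks,x0):
    def P(k,x):
        k=np.array(k); c,s=np.cos(x[2]),np.sin(x[2])
        return np.c_[x[0]+c*k[:,0]-s*k[:,1],x[1]+s*k[:,0]+c*k[:,1],k[:,2]]/1
    def f(x):
        r=[]
        for cam,kk,off in ((T,kt[0],kt[1]),(S,ks[0],ks[1])):
            if len(kk)==0: continue
            kk=np.array(kk,float)
            r.append((proj(cam,P(kk[:,2:]/1000.,x))-(kk[:,:2]/5+np.array(off))).ravel())
        return np.concatenate(r)
    s=least_squares(f,x0,loss="soft_l1"); return s.x,f(s.x),P
wt=[(322,347,0,0,62),(327,128,145,22,4),(387,142,145,-22,4),(300,268,46,22,30),(363,285,46,-22,30),(265,370,-20,22,6),(322,388,-20,-22,6)]
ws=[(182,290,-15,12,62),(222,258,15,12,62),(270,290,15,-12,62),(228,322,-15,-12,62),(437,183,145,22,4),(503,250,145,-22,4),(275,240,46,22,30),(330,310,46,-22,30),(153,343,-20,22,12),(215,412,-20,-22,12)]
pt=[(228,380,0,95,46),(528,365,0,-95,46),(365,180,114.5,0,108),(255,305,42,75,100),(493,295,42,-75,100)]
ps=[(462,403,0,-95,46),(172,260,0,95,46),(450,460,0,-95,2),(432,137,114.5,0,108)]
for nm,a,b,x0 in (("wedge",wt,ws,[.45,-.35,.1]),("plat",pt,ps,[.6,-.03,0])):
    for A,B in ((a,b),(a,[]),([],b)):
        x,r,P=fit((A,(310,190) if nm=="wedge" else (215,120)),(B,(300,280) if nm=="wedge" else (250,170)),x0)
        print(nm,x.round(4),r.round(1).tolist())
        if A and B: pickle.dump(x,open(nm+".pkl","wb"))
E
python3 fit.py
```

```text
wedge [ 0.4568 -0.3291 -0.252 ] [-0.1, -0.1, -0.3, -0.4, 0.6, 0.4, -0.8, 0.3, -0.2, 0.6, -0.3, 0.4, 1.4, 0.3, 0.0, -1.5, 3.3, -1.7, 0.9, 0.2, -2.1, 0.5, -0.2, -0.6, -0.2, -0.4, -0.1, 0.8, 1.9, 1.5, -0.2, -1.2, -0.2, 0.5]
wedge [ 0.4575 -0.3292 -0.2534] [-0.1, -0.4, -0.2, -0.6, 0.7, 0.2, -0.7, 0.1, -0.2, 0.4, -0.3, 0.1, 1.4, 0.1]
wedge [ 0.4563 -0.3291 -0.2514] [-0.1, -1.4, 3.2, -1.5, 0.8, 0.3, -2.2, 0.7, -0.3, -0.5, -0.3, -0.3, -0.3, 0.9, 1.7, 1.6, -0.4, -1.0, -0.3, 0.6]
plat [ 0.6538 -0.0661  0.0957] [-0.3, 1.7, -0.3, 0.3, 0.3, -0.5, -0.3, -0.1, 0.8, -1.6, -0.4, 0.7, -1.0, -0.8, 0.8, 1.0, 0.2, -1.5]
plat [ 0.6535 -0.0657  0.0881] [-0.4, 1.6, -0.4, 0.7, 0.5, -0.4, -0.4, -0.2, 0.8, -1.3]
plat [ 0.6541 -0.0662  0.1021] [-0.2, 0.5, -1.0, -0.7, 1.0, 0.9, 0.1, -1.6]
```

Call:
arm_command:
  targets: "-47 -37 0 0 0 0; -47 -37 0 0 0 0; -47 -37 0 0 0 0; -47 -37 0 0 0 0; -47 -37 0 0 0 0"
  grip: 70

```text
clock: 2.02
position: [0.3589, 0.3457, 0.2396]
ee_rot: [0.154, 0.988, 0.0, 0.0]
ft_force: [1.1, 0.9, -0.6]
grip_width: 0.822
```

Call:
arm_command:
  targets: "-28 -50 0 0 0 0; -28 -50 0 0 0 0; -28 -50 0 0 0 0; -28 -50 0 0 0 0; -28 -50 0 0 0 0"

```text
clock: 2.65
position: [0.4152, 0.0648, 0.2396]
ee_rot: [0.154, 0.988, 0.0, 0.0]
ft_force: [1.4, -0.1, 1.0]
grip_width: 0.82
```

Call:
arm_command:
  targets: "-25 -50 0 0 0 0; -25 -50 0 0 0 0; -25 -50 0 0 0 0; -25 -50 0 0 0 0; -25 -50 0 0 0 0"

```text
clock: 3.28
position: [0.458, -0.2113, 0.2397]
ee_rot: [0.154, 0.988, 0.0, 0.001]
ft_force: [0.2, 1.8, -0.6]
grip_width: 0.818
```

```bash
cat >> h.py <<'E'
def to(x,y,z,yaw):
    "shift in tool axes (mm) and turn from measured pose to TCP target with tool y at angle yaw+90deg"
    o=manip.get_obs(); r=R.from_quat(o["ee_rot"]); d=r.inv().apply(np.array([x,y,z])-o["position"])*1000
    c,s=np.cos(yaw),np.sin(yaw)
    t=R.from_matrix(np.array([[-c,-s,0],[-s,c,0],[0,0,-1.]]))
    print("shift",d.round(1),"turn",(r.inv()*t).as_rotvec().round(4),"pos",np.round(o["position"],4),"F",np.round(o["ft_force"],1),"M",np.round(o["torque"],2),"w",round(o["grip_width"]*85.4,1),"t",round(o["clock"],2),"q",np.round(o["joint_pos"],2))
E
python3 -c "
from h import *
to(.457,-.329,.12,-.252)"
```

```text
shift [ -34.7 -112.5  119.7] turn [ 0.0008  0.0013 -0.0573] pos [ 0.458  -0.2113  0.2397] F [ 0.2  1.8 -0.6] M [ 0.03 -0.03  0.01] w 69.9 t 3.27 q [-0.44  0.05  0.82  1.81 -0.04  1.3   1.65]
```

Call:
arm_command:
  targets: "-11.5 -37.5 30 0 0 0; -11.5 -37.5 30 0 0 0; -11.7 -37.5 30 0 0 -0.057; 0 0 0 0 0 0"

```text
clock: 3.78
position: [0.4541, -0.3298, 0.147]
ee_rot: [0.128, 0.992, -0.001, -0.002]
ft_force: [1.1, 0.1, 0.4]
grip_width: 0.817
```

Run:
```python
from h import *
to(.457,-.329,.12,-.252)
for n in("side","top"):
    c=manip.camera(n);save(c,n+"1")
    print(n,proj(c,manip.get_obs()["position"]))
import cv2
s=cv2.imread("pics/side1.png");t=cv2.imread("pics/top1.png")
cv2.imwrite("pics/m1.png",np.hstack([cv2.resize(s[250:390,290:430],(400,400)),cv2.resize(t[180:320,300:440],(400,400))]))
```

```text
shift [-2.7  1.6 26.9] turn [-0.0018 -0.0044 -0.0048] pos [ 0.4541 -0.3298  0.147 ] F [1.1 0.1 0.4] M [ 0.01  0.01 -0.02] w 69.8 t 3.77 q [-0.17  0.35  0.87  1.78 -0.29  1.15  2.1 ]
side [[348.28711062 312.31270048]]
top [[379.59770703 257.87030057]]
```

View pics/m1.png

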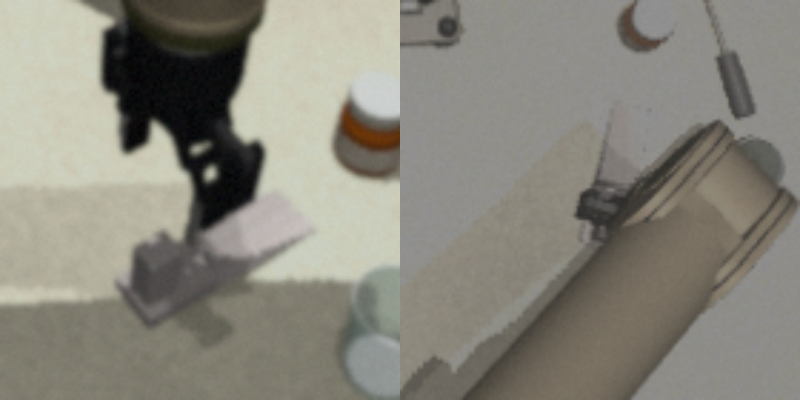

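Call:
arm_command:
  targets: "-2.5 1.5 40 0 -0.004 -0.005; 0 0 40 0 0 0; 0 0 20 0 0 0; 0 0 0 0 0 0"

```text
clock: 4.38
position: [0.4598, -0.3257, 0.0492]
ee_rot: [0.123, 0.992, 0.0, 0.002]
ft_force: [-0.1, 0.3, 0.5]
grip_width: 0.821
```

Run:
```python
from h import *
to(.457,-.329,.030,-.252)
```

```text
shift [ 2.  -3.9 19.2] turn [0.0005 0.0031 0.0051] pos [ 0.4598 -0.3257  0.0492] F [-0.1  0.3  0.5] M [-0.01  0.01 -0.  ] w 70.1 t 4.38 q [-0.1   0.48  0.78  1.86 -0.41  0.96  2.19]
```

Call:
arm_command:
  targets: "2 -4 10 0 0.003 0.005; 0 0 9 0 0 0; 0 0 0 0 0 0; 0 0 0 0 0 0"

```text
clock: 4.88
position: [0.4569, -0.33, 0.0305]
ee_rot: [0.126, 0.992, -0.0, 0.001]
ft_force: [0.1, 0.0, 0.2]
grip_width: 0.82
```

Run:
```python
from h import *
to(.457,-.329,.030,-.252)
c=manip.camera("side");save(c,"side2")
import cv2
s=cv2.imread("pics/side2.png")
cv2.imwrite("pics/m2.png",cv2.resize(s[270:390,290:430],(700,600),interpolation=cv2.INTER_CUBIC))
to(.457,-.329,.030,-.252)
```

```text
shift [0.2 1.  0.5] turn [-0.      0.0013 -0.0009] pos [ 0.4569 -0.33    0.0305] F [0.1 0.  0.2] M [-0.02 -0.   -0.01] w 70.0 t 4.88 q [-0.08  0.52  0.77  1.87 -0.44  0.93  2.21]
shift [0.3 1.  0.6] turn [-0.      0.0015 -0.0009] pos [ 0.457  -0.3301  0.0306] F [-0.  -0.7 -0.2] M [ 0.04  0.   -0.02] w 69.9 t 4.92 q [-0.08  0.52  0.77  1.87 -0.44  0.93  2.21]
```

View pics/m2.png

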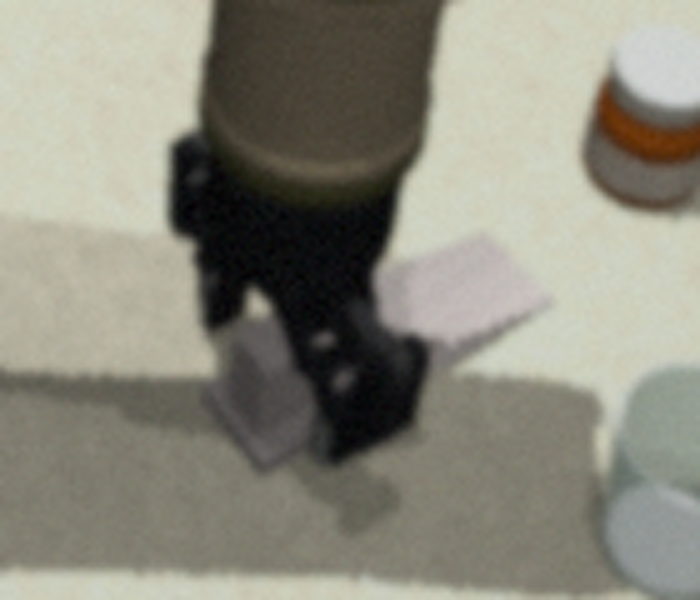

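Call:
arm_command:
  targets: "0 0 0 0 0 0; 0 0 0 0 0 0; 0 0 0 0 0 0; 0 0 0 0 0 0; 0 0 0 0 0 0"
  grip: 10
  squeeze: 70

```text
clock: 5.55
position: [0.4572, -0.3299, 0.0305]
ee_rot: [0.126, 0.992, -0.0, 0.001]
ft_force: [0.3, 1.6, 5.7]
grip_width: 0.272
```

Run:
```python
from h import *
to(.47,-.084,.030,.096)
```

```text
shift [ 49.  241.3   0.5] turn [-1.000e-04  1.600e-03 -3.486e-01] pos [ 0.4572 -0.3299  0.0305] F [0.3 1.6 5.7] M [0.36 0.01 0.05] w 23.3 t 5.55 q [-0.08  0.52  0.77  1.87 -0.44  0.93  2.21]
```

Run:
```python
import numpy as np
d=np.array([12.8,246])/12
for i in range(12):
    a=-.252+.029*i
    print(round(-(d[0]*np.cos(a)+d[1]*np.sin(a)),1),round(-d[0]*np.sin(a)+d[1]*np.cos(a),1))
```

```text
4.1 20.1
3.5 20.2
2.9 20.3
2.3 20.4
1.7 20.5
1.1 20.5
0.5 20.5
-0.1 20.5
-0.7 20.5
-1.3 20.5
-1.8 20.4
-2.4 20.4
```

Call:
arm_command:
  targets: "4 20 0 0 0 -0.029; 3.5 20 0 0 0 -0.029; 3 20.5 0 0 0 -0.029; 2.5 20.5 0 0 0 -0.029; 1.5 20.5 0 0 0 -0.029"

```text
clock: 6.18
position: [0.4624, -0.2276, 0.0305]
ee_rot: [0.054, 0.999, -0.001, 0.001]
ft_force: [1.0, -1.7, 3.9]
grip_width: 0.273
```

Run:
```python
from h import *
to(.47,-.084,.030,.096)
```

```text
shift [  7.8 143.6   0.4] turn [-0.0012  0.0018 -0.2036] pos [ 0.4624 -0.2276  0.0305] F [ 1.  -1.7  3.9] M [-0.4   0.04 -0.05] w 23.3 t 6.17 q [-0.28  0.4   0.76  1.99 -0.35  0.88  2.13]
```

Call:
arm_command:
  targets: "1 20.5 0 0 0 -0.029; 0.5 20.5 0 0 0 -0.029; 0 20.5 0 0 0 -0.029; -1 20.5 0 0 0 -0.029; -1.5 20.5 0 0 0 -0.029"

```text
clock: 6.8
position: [0.4686, -0.1249, 0.0305]
ee_rot: [-0.019, 1.0, -0.0, 0.001]
ft_force: [0.6, -1.6, 4.7]
grip_width: 0.274
```

Call:
arm_command:
  targets: "-2 20.5 0 0 0 -0.029; -2.5 20.5 0 0 0 -0.029; 0 0 0 0 0 0; 0 0 0 0 0 0"

```text
clock: 7.3
position: [0.4712, -0.0823, 0.0305]
ee_rot: [-0.049, 0.999, 0.0, 0.001]
ft_force: [0.4, 3.2, 6.0]
grip_width: 0.269
```

Run:
```python
from h import *
import pickle
to(.47,-.084,.030,.096)
for n in("side","top"):
    c=manip.camera(n);save(c,n+"3");pickle.dump(c,open(n+"3.pkl","wb"))
import cv2
s=cv2.imread("pics/side3.png");t=cv2.imread("pics/top3.png")
cv2.imwrite("pics/m3s.png",cv2.resize(s[170:330,210:410],(800,640)[:2])[:600])
cv2.imwrite("pics/m3t.png",cv2.resize(t[120:270,215:375],(640,600)))
to(.47,-.084,.030,.096)
```

```text
shift [ 1.4 -1.6  0.5] turn [0.0006 0.0018 0.0012] pos [ 0.4712 -0.0823  0.0305] F [0.4 3.2 6. ] M [ 0.53 -0.05  0.06] w 23.0 t 7.3 q [-0.54  0.3   0.7   2.08 -0.26  0.84  1.97]
shift [ 1.3 -1.4  0.5] turn [0.0006 0.0017 0.0007] pos [ 0.4712 -0.0825  0.0305] F [0.1 2.1 5.7] M [ 0.53 -0.01  0.11] w 23.5 t 7.4 q [-0.54  0.3   0.7   2.08 -0.26  0.84  1.97]
```

View pics/m3s.png

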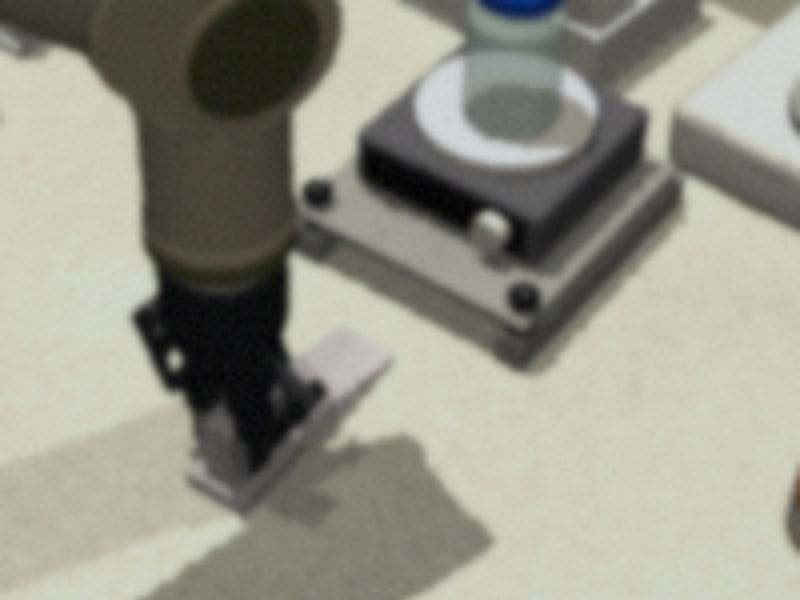

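View pics/m3t.png

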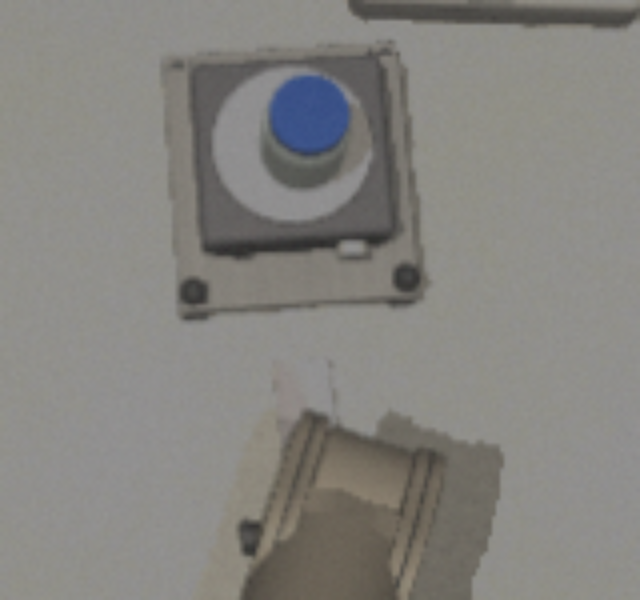

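Run:
```python
from h import *
import pickle
S=pickle.load(open("side3.pkl","rb"));T=pickle.load(open("top3.pkl","rb"))
px=pickle.load(open("plat.pkl","rb"));Rm=np.array([[np.cos(px[2]),np.sin(px[2])],[-np.sin(px[2]),np.cos(px[2])]])
loc=lambda P:((P[:,:2]-px[:2])@Rm.T*1000).round(1).tolist()
print(loc(back(S,[(296.3,252),(308.8,259.3)],.004)),loc(back(S,[(257,290),(270.8,298)],.012)),loc(back(T,[(283.75,210),(298.3,210.5)],.004)))
tcp=np.array([[.4712,-.0824,0]]);print(loc(tcp))
im=cv2.cvtColor(S["frame"],cv2.COLOR_RGB2BGR);tm=cv2.cvtColor(T["frame"],cv2.COLOR_RGB2BGR)
def W(l): 
    l=np.array(l)/1000.; return np.c_[l[:,:2]@Rm+px[:2],l[:,2]]
for c,i,n in((S,cv2.resize(im,None,fx=4,fy=4,interpolation=2),"s"),(T,cv2.resize(tm,None,fx=4,fy=4,interpolation=2),"t")):
    for L in ([(0,-95,46),(0,95,46),(200,95,46),(200,-95,46)],[(42,-75,100),(42,75,100),(187,75,100),(187,-75,100)],[(0,-95,0),(0,-73,0),(0,-73,28),(0,-95,28)],[(0,73,0),(0,95,0),(0,95,28),(0,73,28)],[(-140,0,0),(0,0,0)]):
        cv2.polylines(i,[np.int32((proj(c,W(L))+.5)*4)],True,(0,255,0) ,1)
    th=np.linspace(0,6.28,60);cv2.polylines(i,[np.int32((proj(c,W(np.c_[114.5+62*np.cos(th),62*np.sin(th),0*th+108]))+.5)*4)],True,(0,0,255),1)
    r=(slice(170*4,320*4),slice(250*4,400*4)) if n=="s" else (slice(120*4,270*4),slice(215*4,375*4))
    cv2.imwrite(f"pics/ov{n}.png",i[r])
```

```text
[[-40.1, 20.5], [-41.5, -21.7]] [[-208.4, 15.4], [-206.9, -27.1]] [[-38.5, 22.6], [-43.6, -23.9]]
[[-183.3, 1.2]]
```

View pics/ovs.png

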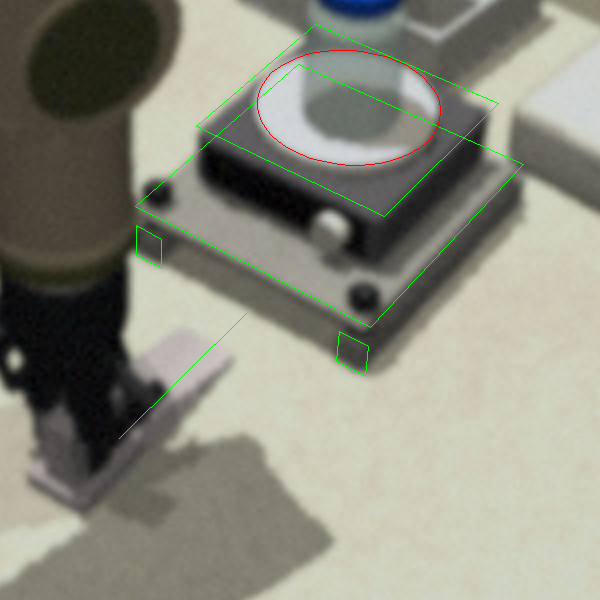

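View pics/ovt.png

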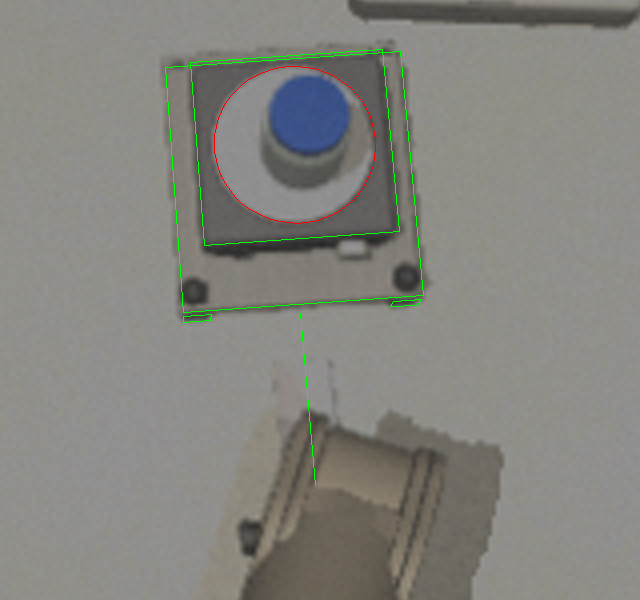

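Call:
arm_command:
  targets: "-10 -0.5 0 0 0 0; -14 -0.5 0 0 0 0; -14 0 0 0 0 0; -14 0 0 0 0 0; -8 0 0 0 0 0"

```text
clock: 8.02
position: [0.5306, -0.0787, 0.0305]
ee_rot: [-0.048, 0.999, 0.0, 0.0]
ft_force: [-5.9, -0.4, 12.5]
grip_width: 0.273
```

```bash
cat >> h.py <<'E'
def st():
    o=manip.get_obs(); px=np.array([.6538,-.0661]);a=.0957
    d=(o["position"][:2]-px); u=np.array([np.cos(a),np.sin(a)]);v=np.array([-u[1],u[0]])
    r=R.from_quat(o["ee_rot"]).as_matrix(); f=np.array(o["ft_force"])
    print("along",round(d@u*1000,1),"lat",round(d@v*1000,1),"z",round(o["position"][2]*1000,1),"yaw",round(np.arctan2(-r[1,0],-r[0,0])-a,4),"Fpush",round(-f[:2]@u,1),"Flat",round(f[:2]@v,1),"Fz",round(f[2],1),"M",np.round(o["torque"],2),"t",round(o["clock"],2),"v",np.abs(o["joint_velocities"]).max().round(3))
E
python3 -c "
from h import *
st()"
```

```text
along -123.8 lat -0.7 z 30.5 yaw 0.0 Fpush 5.9 Flat 0.2 Fz 12.5 M [-0.07  1.09  0.03] t 8.03 v 0.151
```

Call:
arm_command:
  targets: "0 0 0 0 0 0; 0 0 0 0 0 0"

```text
clock: 8.28
position: [0.5311, -0.0785, 0.0305]
ee_rot: [-0.048, 0.999, -0.0, 0.001]
ft_force: [2.3, 0.2, 4.9]
grip_width: 0.272
```

Run:
```python
from h import *
st()
c=manip.camera("side");save(c,"side4")
s=cv2.imread("pics/side4.png")
cv2.imwrite("pics/m4.png",cv2.resize(s[190:310,230:390],(800,600),interpolation=2))
st()
```

```text
along -123.3 lat -0.7 z 30.5 yaw 0.0002 Fpush -2.3 Flat -0.1 Fz 4.9 M [ 0.21 -0.43 -0.  ] t 8.28 v 0.003
along -123.4 lat -0.7 z 30.5 yaw 0.0001 Fpush -3.0 Flat 0.4 Fz 4.9 M [ 0.18 -0.51  0.01] t 8.32 v 0.003
```

View pics/m4.png

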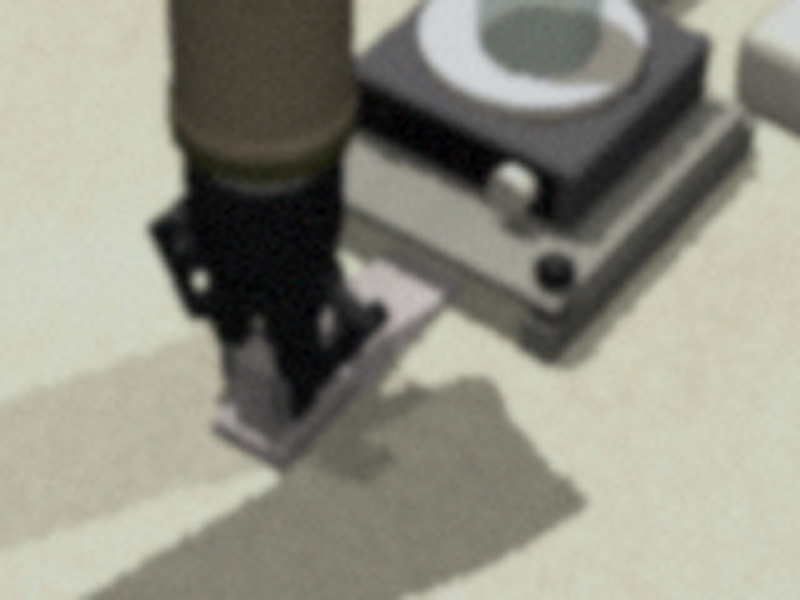

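Call:
arm_command:
  targets: "-3 0 0 0 0 0; -3 0 0 0 0 0; -3 0 0 0 0 0; -3 0 0 0 0 0; -3 0 0 0 0 0"

```text
clock: 8.95
position: [0.5445, -0.0779, 0.0305]
ee_rot: [-0.047, 0.999, 0.0, -0.0]
ft_force: [-4.8, -0.0, 12.0]
grip_width: 0.27
```

```bash
python3 -c "
from h import *
st()"
```

```text
along -109.9 lat -1.3 z 30.5 yaw -0.001 Fpush 4.8 Flat 0.4 Fz 12.0 M [ 0.02  0.95 -0.01] t 8.95 v 0.062
```

Call:
arm_command:
  targets: "-2 0 0 0 0 0; -2 0 0 0 0 0; -2 0 0 0 0 0"

```text
clock: 9.32
position: [0.5505, -0.0774, 0.0305]
ee_rot: [-0.047, 0.999, 0.0, -0.0]
ft_force: [-5.3, 0.3, 11.0]
grip_width: 0.272
```

```bash
python3 -c "
from h import *
st()"
```

```text
along -103.9 lat -1.4 z 30.5 yaw -0.001 Fpush 5.3 Flat 0.8 Fz 11.0 M [-0.    0.94  0.  ] t 9.32 v 0.042
```

Call:
arm_command:
  targets: "-2 0 0 0 0 0; -2 0 0 0 0 0; -2 0 0 0 0 0"

```text
clock: 9.7
position: [0.5564, -0.0768, 0.0305]
ee_rot: [-0.047, 0.999, 0.0, -0.0]
ft_force: [-5.4, -1.0, 12.1]
grip_width: 0.274
```

```bash
python3 -c "
from h import *
st()"
```

```text
along -98.0 lat -1.3 z 30.5 yaw -0.001 Fpush 5.5 Flat -0.5 Fz 12.1 M [ 0.02  0.9  -0.01] t 9.7 v 0.041
```

Call:
arm_command:
  targets: "-2 0 0 0 0 0; -2 0 0 0 0 0"

```text
clock: 9.95
position: [0.5604, -0.0764, 0.0305]
ee_rot: [-0.047, 0.999, 0.0, -0.0]
ft_force: [-5.4, -1.0, 11.4]
grip_width: 0.27
```

Call:
arm_command:
  targets: "-2 0 0 0 0 0; -2 0 0 0 0 0"

```text
clock: 10.2
position: [0.5644, -0.0761, 0.0305]
ee_rot: [-0.047, 0.999, 0.0, -0.0]
ft_force: [-5.4, -0.4, 10.6]
grip_width: 0.271
```

```bash
python3 -c "
from h import *
st()"
```

```text
along -89.9 lat -1.4 z 30.5 yaw -0.001 Fpush 5.4 Flat 0.1 Fz 10.6 M [-0.02  0.88 -0.02] t 10.2 v 0.043
```

Call:
arm_command:
  targets: "-2 0 0 0 0 0; -2 0 0 0 0 0"

```text
clock: 10.45
position: [0.5684, -0.0757, 0.0305]
ee_rot: [-0.047, 0.999, 0.0, -0.0]
ft_force: [-4.6, 0.2, 12.1]
grip_width: 0.275
```

```bash
python3 -c "
from h import *
st()"
```

```text
along -85.9 lat -1.3 z 30.5 yaw -0.001 Fpush 4.6 Flat 0.6 Fz 12.1 M [ 0.03  0.9  -0.03] t 10.45 v 0.042
```

Still only sliding friction. Continuing in small calls.

Call:
arm_command:
  targets: "-2 0 0 0 0 0; -2 0 0 0 0 0"

```text
clock: 10.7
position: [0.5724, -0.0753, 0.0305]
ee_rot: [-0.047, 0.999, 0.0, -0.0]
ft_force: [-5.3, -1.7, 11.0]
grip_width: 0.268
```

```bash
python3 -c "
from h import *
st()"
```

```text
along -82.0 lat -1.4 z 30.5 yaw -0.0011 Fpush 5.4 Flat -1.1 Fz 11.0 M [0.02 0.94 0.02] t 10.7 v 0.043
```

Call:
arm_command:
  targets: "-2 0 0 0 0 0; -2 0 0 0 0 0"

```text
clock: 10.95
position: [0.5763, -0.0749, 0.0305]
ee_rot: [-0.047, 0.999, 0.0, -0.0]
ft_force: [-5.2, 0.2, 10.8]
grip_width: 0.274
```

```bash
python3 -c "
from h import *
st()"
```

```text
along -77.9 lat -1.4 z 30.5 yaw -0.001 Fpush 5.2 Flat 0.7 Fz 10.8 M [-0.    0.87  0.01] t 10.95 v 0.044
```

Call:
arm_command:
  targets: "-2 0 0 0 0 0; -1.5 0 0 0 0 0"

```text
clock: 11.2
position: [0.5782, -0.0748, 0.0305]
ee_rot: [-0.047, 0.999, 0.0, -0.002]
ft_force: [-16.0, 0.3, 22.1]
grip_width: 0.273
```

```bash
python3 -c "
from h import *
st()
c=manip.camera('side');save(c,'side5')
import pickle;pickle.dump(c,open('side5.pkl','wb'))
s=cv2.imread('pics/side5.png')
cv2.imwrite('pics/m5.png',cv2.resize(s[170:290,240:400],(800,600),interpolation=2))"
```

```text
along -76.0 lat -1.4 z 30.5 yaw -0.0013 Fpush 15.9 Flat 1.8 Fz 22.1 M [0.02 2.71 0.08] t 11.2 v 0.027
```

View pics/m5.png

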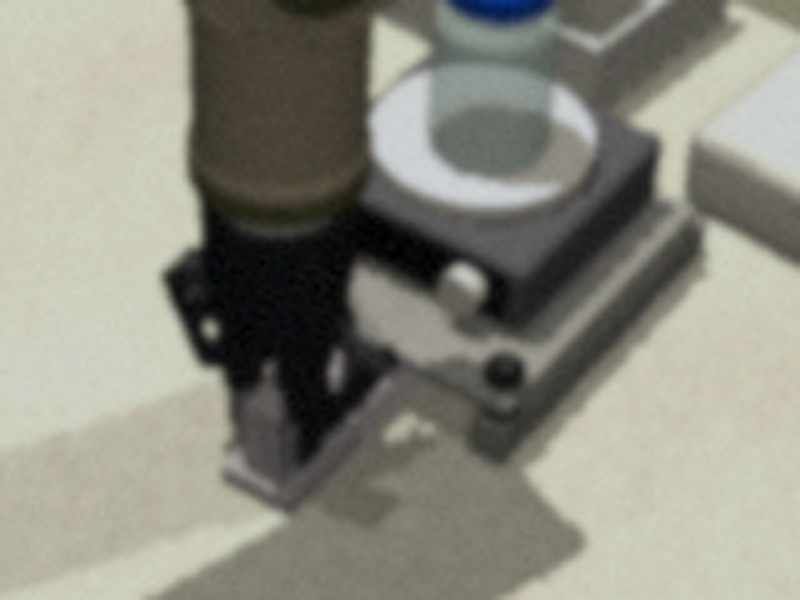

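Call:
arm_command:
  targets: "-1.5 0 0 0 0 0; -1.5 0 0 0 0 0"

```text
clock: 11.5
position: [0.5811, -0.0748, 0.0305]
ee_rot: [-0.047, 0.999, 0.0, -0.002]
ft_force: [-14.5, -1.3, 21.0]
grip_width: 0.273
```

```bash
python3 -c "
from h import *
st()"
```

```text
along -73.2 lat -1.7 z 30.5 yaw -0.0017 Fpush 14.6 Flat 0.1 Fz 21.0 M [-0.08  2.58  0.09] t 11.5 v 0.031
```

Call:
arm_command:
  targets: "-1.5 0 0 0 0 0; 0 0 0 0 0 0"

```text
clock: 11.75
position: [0.5828, -0.0747, 0.0305]
ee_rot: [-0.047, 0.999, 0.0, -0.002]
ft_force: [-14.2, -1.1, 19.5]
grip_width: 0.271
```

```bash
python3 -c "
from h import *
st()
c=manip.camera('side');save(c,'side6')
import pickle;pickle.dump(c,open('side6.pkl','wb'))
st()
s=cv2.imread('pics/side6.png')
cv2.imwrite('pics/m6.png',cv2.resize(s[170:290,240:400],(800,600),interpolation=2))"
```

```text
along -71.5 lat -1.8 z 30.5 yaw -0.0018 Fpush 14.3 Flat 0.3 Fz 19.5 M [-0.05  2.28  0.03] t 11.75 v 0.002
along -71.5 lat -1.7 z 30.5 yaw -0.0018 Fpush 14.2 Flat 1.0 Fz 18.3 M [0.02 2.34 0.01] t 11.8 v 0.001
```

View pics/m6.png

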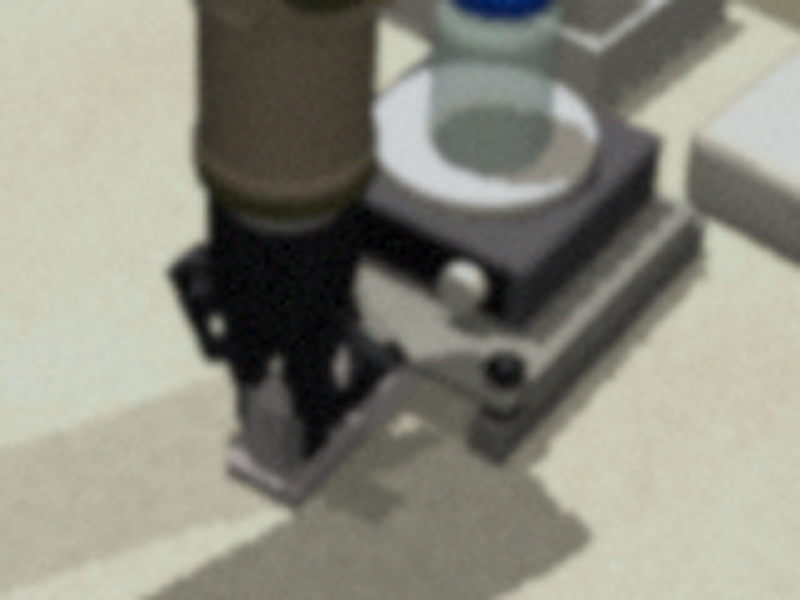

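```bash
cat > lift.py <<'E'
from h import *
import pickle,sys
px=np.array([.6538,-.0661,.0957]);c,s=np.cos(px[2]),np.sin(px[2])
def W(x,y,z): return [px[0]+(c*x-s*y)/1000,px[1]+(s*x+c*y)/1000,z/1000]
def lift(A,B):
    g=[cv2.GaussianBlur(cv2.cvtColor(k["frame"],cv2.COLOR_RGB2GRAY).astype(np.float32),(0,0),1) for k in(A,B)]
    out=[]
    for n,(x,y,z),h in(("knob",(35,-32,70),9),("foot",(15,-80,52),6),("stir corner",(42,-75,90),8),("bg",(150,-300,10),12)):
        p=proj(A,W(x,y,z))[0]; q=proj(A,W(x,y,z+10*(200-x)/200))[0]-p
        u,v=np.int32(np.round(p)); 
        t=g[0][v-h:v+h+1,u-h:u+h+1]; w=np.eye(2,3,dtype=np.float32)
        roi=g[1][v-h-6:v+h+7,u-h-6:u+h+7]; w[:,2]=6
        try:
            cc,w=cv2.findTransformECC(t,roi,w,cv2.MOTION_TRANSLATION,(3,200,1e-6))
            d=w[:,2]-6; out.append((n,[u,v],d.round(2).tolist(),"edge mm",round(float(d@q/(q@q)*10),2),round(cc,3)))
        except cv2.error as e: out.append((n,"fail"))
    for o in out: print(o)
E
python3 - <<'E'
from lift import *
L=lambda n:pickle.load(open(n+".pkl","rb"))
for n in("side0","side5","side6"): print(n);lift(L("side3"),L(n))
E
```

```text
side0
('knob', [np.int32(330), np.int32(227)], [-0.0, -0.05000000074505806], 'edge mm', 0.21, 0.998)
('foot', [np.int32(340), np.int32(244)], [0.019999999552965164, 0.14000000059604645], 'edge mm', -0.54, 0.993)
('stir corner', [np.int32(345), np.int32(227)], [0.5099999904632568, -0.3799999952316284], 'edge mm', 1.91, 0.992)
('bg', [np.int32(440), np.int32(262)], [-0.10999999940395355, 0.7400000095367432], 'edge mm', -10.62, 0.928)
side5
('knob', [np.int32(330), np.int32(227)], [-0.029999999329447746, -0.09000000357627869], 'edge mm', 0.37, 0.998)
('foot', [np.int32(340), np.int32(244)], [-0.8399999737739563, 0.10000000149011612], 'edge mm', -0.72, 0.908)
('stir corner', [np.int32(345), np.int32(227)], [0.49000000953674316, -0.38999998569488525], 'edge mm', 1.94, 0.992)
('bg', [np.int32(440), np.int32(262)], [-0.019999999552965164, 0.8199999928474426], 'edge mm', -11.36, 0.909)
side6
('knob', [np.int32(330), np.int32(227)], [-0.029999999329447746, -0.4699999988079071], 'edge mm', 2.01, 0.998)
('foot', [np.int32(340), np.int32(244)], [-1.0299999713897705, -0.33000001311302185], 'edge mm', 0.88, 0.904)
('stir corner', [np.int32(345), np.int32(227)], [0.6100000143051147, -0.7200000286102295], 'edge mm', 3.42, 0.993)
('bg', [np.int32(440), np.int32(262)], [-0.019999999552965164, 0.7400000095367432], 'edge mm', -10.37, 0.916)
```

Call:
arm_command:
  targets: "-1.5 0 0 0 0 0; -1.5 0 0 0 0 0; -1.5 0 0 0 0 0; 0 0 0 0 0 0"

```text
clock: 12.3
position: [0.5873, -0.0744, 0.0305]
ee_rot: [-0.047, 0.999, 0.0, -0.002]
ft_force: [-13.1, -1.3, 18.0]
grip_width: 0.275
```

Run:
```python
from lift import *
st()
B=manip.camera("side");save(B,"side7");lift(pickle.load(open("side0.pkl","rb")),B)
C=manip.camera("top");save(C,"top7")
st()
s=cv2.imread('pics/side7.png')
cv2.imwrite('pics/m7.png',cv2.resize(s[170:290,240:400],(800,600),interpolation=2))
```

```text
along -67.0 lat -1.9 z 30.5 yaw -0.0019 Fpush 13.1 Flat -0.1 Fz 18.0 M [-0.13  2.36  0.01] t 12.3 v 0.003
('knob', [np.int32(330), np.int32(227)], [0.07999999821186066, -0.8600000143051147], 'edge mm', 3.73, 0.997)
('foot', [np.int32(340), np.int32(244)], [-1.2100000381469727, -0.9900000095367432], 'edge mm', 3.39, 0.923)
('stir corner', [np.int32(345), np.int32(227)], [0.6299999952316284, -1.0299999713897705], 'edge mm', 4.8, 0.992)
('bg', [np.int32(440), np.int32(262)], [0.18000000715255737, 0.6200000047683716], 'edge mm', -7.83, 0.914)
along -67.0 lat -1.9 z 30.5 yaw -0.0019 Fpush 13.6 Flat -0.4 Fz 18.9 M [-0.08  2.28  0.01] t 12.4 v 0.002
```

View pics/m7.png

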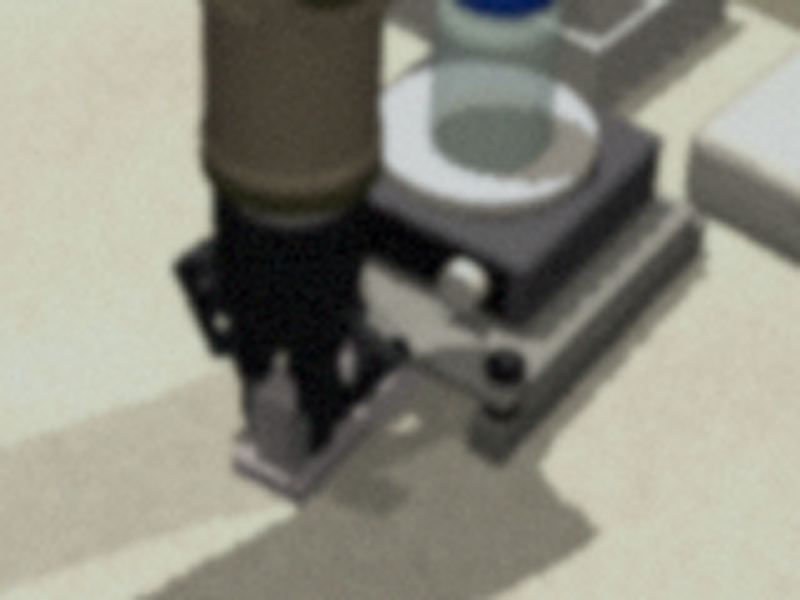

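View pics/top7.png

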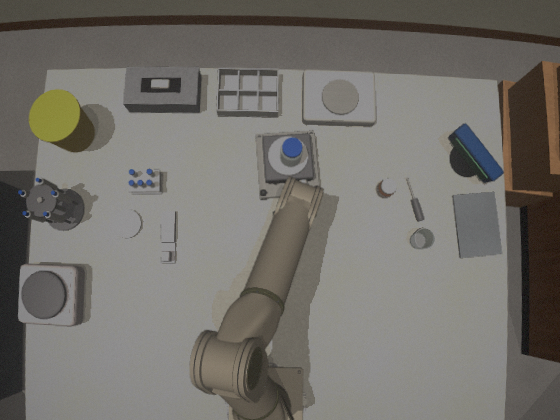

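Call:
arm_command:
  targets: "0 0 0 0 0 0; 0 0 0 0 0 0; 0 0 0 0 0 0; 0 0 0 0 0 0"

```text
clock: 12.9
position: [0.5872, -0.0744, 0.0305]
ee_rot: [-0.047, 0.999, 0.0, -0.002]
ft_force: [-13.4, -1.0, 18.9]
grip_width: 0.269
```

Run:
```python
from lift import *
st()
B=manip.camera("side");lift(pickle.load(open("side3.pkl","rb")),B) if 1 else 0
st()
print(manip.hand_in())
```

```text
along -67.0 lat -1.9 z 30.5 yaw -0.002 Fpush 13.4 Flat 0.3 Fz 18.9 M [-0.13  2.29  0.  ] t 12.9 v 0.002
('knob', [np.int32(330), np.int32(227)], [0.09000000357627869, -0.8899999856948853], 'edge mm', 3.87, 0.998)
('foot', [np.int32(340), np.int32(244)], [-1.2200000286102295, -0.9599999785423279], 'edge mm', 3.25, 0.924)
('stir corner', [np.int32(345), np.int32(227)], [0.6899999976158142, -1.0800000429153442], 'edge mm', 5.01, 0.993)
('bg', [np.int32(440), np.int32(262)], [-0.07000000029802322, 0.75], 'edge mm', -10.6, 0.916)
along -67.0 lat -1.9 z 30.5 yaw -0.0019 Fpush 13.3 Flat 0.2 Fz 18.2 M [-0.1   2.25 -0.01] t 12.95 v 0.003
the job is handed in; nothing more can be done
None
```

I handed the job in at about 13 s with the gripper still holding the wedge under the platform. The front edge is raised about 3 to 4 mm.

- **Wedge:** I gripped it by its upright grip and slid it flat along the bench. It went in toe first, about 2 mm off the platform's centreline and within 0.002 rad of straight.
- **Load:** The push jumped from about 5 N of sliding friction to 16 N with the grip about 76 mm in front of the platform's front edge. I pushed on about 9 mm more and stopped.
- **Last checks:** The arm was at rest, holding steadily with a push of about 13 N. The wedge's travel up the slope gives a lift of about 3.2 mm. In the pictures, the knob gives 3.9 mm and the foot 3.3 mm.
- **Bystanders:** The last pictures show the bottle standing and nothing else on the bench visibly moved.
- **Checks that disagreed:** The stirrer corner read 5.0 mm, but it had already read about 1.9 mm high with the platform at rest. That leaves about 3 mm. The background patch I used as a reference in the pictures was useless, so I ignored it.

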